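# Pick out the solid centrifuge counterweight on the trip balance and seat it in the bucket

## Task

One of the two look-alike steel counterweights is solid and the other is bored out: stand one on each pan of the trip balance, let go, and see which side drops. Press the heavier one fully home in the free sprung pocket of the centrifuge bucket, feeling for the pocket because the insert lies loose along the bucket, and leave the lighter one standing on its pan. Handle balance and bucket gently, without ramming, and leave the other things on the bench where they are.

Things in the scene. Friction and masses are not known exactly. Their poses are not given: they have to be found in the camera images.
- counterweight_1: plain turned steel cylinder, 28 mm diameter, 80 mm tall, 1 mm bevel round its foot, standing upright; 0.23 to 0.42 kg. Looks exactly like counterweight_2 but is of different weight (by at least 50 g). Origin: centre of its underside, z up its axis
- counterweight_2: the other look-alike steel cylinder, same sizes (28 mm diameter, 80 mm tall, 1 mm bevel), 0.23 to 0.42 kg. Origin: centre of its underside, z up its axis
- balance: grey two-pan trip balance, fixed to the bench; base 115 x 270 mm, 13 mm high, front (pointer scale) faces its -x; beam along its y, pivot 55 mm above the bench between two 34 mm wide cheeks that rise to 64 mm. Origin: on the bench under the middle of the base
- beam (a joint): tilt of the balance beam, rad: 0 level, positive when the left (+y of the balance) pan is down, negative when the right (-y) pan is down; soft rubber stops at about -0.1 and +0.1. Weakly sprung to level when empty (0.15 N m/rad), damped: a loaded beam takes about 1 to 2 s to swing over; pan forces of a few N push it to its stop
- pan_left_top (a point): centre of the top face of the flat round steel pan at the +y end of the beam: 90 mm diameter, no rim, 77 mm above the bench when level, 10 mm lower or higher at the stops; the pan always stays level, and 100 mm from the pivot
- pan_right_top (a point): the same point of the equal pan at the -y end of the beam
- bucket: aluminium centrifuge bucket, fixed to the bench, outside 154 mm along its x, 74 mm along its y (90 mm over the side bosses), rim 52 mm high. In it a grey plastic insert 120 x 60 mm, flat top 56 mm above the bench, with one free pocket in its middle and four white-capped tubes 12 mm proud (50 mm from the pocket along x, 14 mm along y). Origin: on the bench under its middle
- pocket (a point): nominal centre of the pocket's floor, 18 mm above the bench, 38 mm below the insert's top; axes as the bucket's. From 7 mm below the top two leaf springs in the pocket's y walls centre and grip the counterweight: pushing it in takes 5 to 15 N; it does not sink home by itself. Home: its foot is on the floor, its top 42 mm above the insert
- petri_dish: clear dish, 60 mm diameter, 14 mm high, bystander. Origin: centre of its underside
- reagent_bottle: amber bottle, 50 mm diameter, 110 mm high, bystander. Origin: centre of its underside
- specimen_jar: lidded clear jar, 52 mm diameter, 55 mm high, bystander. Origin: centre of its underside
- beaker: steel beaker, 60 mm diameter, 75 mm high, bystander. Origin: centre of its underside
- slide_box: blue slide box with a white lid, 92 x 87 mm, 34 mm high, bystander. Origin: centre of its underside
- dropper_bottle: white dropper bottle, 34 mm diameter, 75 mm high, bystander. Origin: centre of its underside
- pocket_mouth (a point): nominal centre of the pocket's mouth, in the plane of the insert's top; pocket 30.5 mm along x, 32 mm along y, sharp mouth. The insert lies anywhere up to 12 mm either way along the bucket's x: this shift is NOT in the measured pose (across, in y, the pose holds). It resists sliding with about 8 N and stands on a rubber pad that yields about 1 mm per 8 N pressed down (4 mm at most)

How it is judged:
On the way:
1. one counterweight stands on each pan, let go, and the beam has tipped to the heavier side (contact force between the fingers and counterweight_1 below 0.05 N and contact force between the fingers and counterweight_2 below 0.05 N and contact force between the fingers and balance below 0.05 N and ((distance between counterweight_2 and pan_left_top below 0.034 m and distance between counterweight_1 and pan_right_top below 0.034 m and value of joint beam above 0.06 rad) or (distance between counterweight_2 and pan_right_top below 0.034 m and distance between counterweight_1 and pan_left_top below 0.034 m and value of joint beam below -0.06 rad))), for 0.3 s.
At the end, for the whole second after the job is handed in: The heavier counterweight stands upright in the bucket's free pocket with its foot within 2 mm of the pocket floor, and the lighter one stands upright on a pan (its axis within 38 mm of the pan's centre), both let go and at rest (horizontal distance between counterweight_2 and pocket below 0.016 m and z of counterweight_2 in the frame of pocket below 0.002 m and angle between counterweight_2's own z axis and vertical below 0.08 rad and linear speed of each of counterweight_2, counterweight_1 below 0.02 m/s and (distance between counterweight_1 and pan_left_top below 0.038 m or distance between counterweight_1 and pan_right_top below 0.038 m) and angle between counterweight_1's own z axis and vertical below 0.1 rad); the robot touches nothing.
It fails at once if the balance is pushed or struck harder than 30 N (contact force between balance and anything else above 30 N).
It fails at once if the bucket, its insert or springs are pushed harder than 35 N in all (the springs' own squeeze of about 10 N counts) (contact force between bucket and anything else above 35 N).
It fails at once if a counterweight is knocked over (angle between any of counterweight_1, counterweight_2's own z axis and vertical above 0.7 rad).
It fails at once if a bystander is pushed more than 30 mm from its place (distance of any of petri_dish, reagent_bottle, specimen_jar, beaker, slide_box, dropper_bottle from where it was at the start of the episode above 0.03 m).
It also fails if it takes over 69 s, if anything falls off the work surface, if the arm or the gripper's body presses on something with over 40 N, if the wrist force passes 120 N, or if a joint passes its speed limit or range.

## Robot

A 6-joint arm with a two-finger parallel gripper is mounted at the origin on the work surface. World frame = base frame: x ahead of the robot, y to its left, z up, the work surface at z = 0. Lengths are in m, angles in rad, forces in N, time in s.
With the tool pointing down it reaches from about 0.325 to 0.775 m from the base axis. Payload 5.5 kg.
Tool frame: the origin (TCP) lies midway between the tips of the shut fingers; the grasp point (between the pads) lies 19 mm behind it; z points along the fingers, y is the line along which they close (so a half turn about z gives the same grasp; the last joint's range is limited). The gripper opens to 88 mm and grips with 3 to 60 N. Pads are 20 mm wide; open, the fingers measure 115 mm over their backs; the gripper's body (75 mm by 178 mm) begins 61 mm behind the grasp point.
Start: joints at [1.17, 0.091, 1.231, -0, 1.82, -0.057], TCP at [0.202, 0.565, 0.223] pointing down, gripper open.
Joint ranges: [-2.87, 2.87], [-0.86, 2.18], [0.17, 2.46], [-1.51, 4.65], [0.06, 2.69], [-2.65, 2.65]. Speed limits (rad/s): [2.57, 2.57, 3.01, 3.14, 3.14, 3.14].

## Interface

Orientations are given as a rotation vector (axis times angle).
In Python, from workcell import env gives the robot as it stands.
- The arm moves only by the shell command python3 -m jog 'ROWS' [FORCE]. ROWS is a JSON object of lists of equal length, an entry for each row: "xyz": the shift along the tool's x, y, z in cm, a list of three; "angular": the turn, a rotation vector about the tool's x, y, z in rad, a list of three; "hand": the opening in per cent of the stroke, from 0 (shut) to 100 (fully open). In form: {"xyz": [[x, y, z], ...], "angular": [[ax, ay, az], ...], "hand": [hand, ...]}. A call has 1 to 12 rows; each row shifts and turns the commanded pose from where the row before left it, along the tool's axes as they then stand; what a row does not reach is not made up. A row lasts 1/10 s, in which the tool goes at most 50 mm and 8.59 degrees, less where a joint would pass 70% of its speed; a pose out of reach is approached as far as the arm can. A call is refused whole if a number of a shift passes 5 or a number of a turn 0.15, either way. A call with a gripper value outside its range is refused whole. The fingers move at their own pace and stop on an object; FORCE is the grip in N (left out, the last holds). Time passes only in rows, so rows that do not move let the fingers close. It gives the time, the measured TCP pose, the force, the opening and the grip force at its end, in the units of the state.
- env.get_obs(): the state, without advancing time (a new reading comes with each control period).
- env.grab_frame(name): name is "scene" or "top"; returns a dict with "image" (420x560x3 uint8, red, green, blue), "range_z" (420x560 float32, m along the optical axis (not along the pixel's ray), 0 where there is no reading), "intrinsics" (3x3 intrinsics, pixels), "k1" (the pictures are not rectified: a ray, as slopes to the right and down, at radius r is drawn at 1 + k1 r^2 times it, then the intrinsics apply), "R" (3x3) and "t" (3): a world point X has camera coordinates R X + t. Camera axes: x right, y down, z forward; pixel columns grow to the right and rows downward; lengths in m; the calibration is good to about 2 mm. A picture is of the moment at which its call begins.
- env.hand_in(): hands the job in; it is judged then, once.
The state is a dict: "t": time; "q": joint angles; "qvel": joint speeds; "joint_torque": joint torques, N m; "position": TCP position; "tool_rot": TCP orientation; "contact_force": force on the tool from outside, world axes, zero at the start; "ft_torque": the same for the moment, N m; "grip_width": finger opening in m; "gripper_force": force on a finger pad.
Only numpy, scipy, OpenCV 4.12 (cv2) and the standard library are available. Lean on these libraries where they do the work, as an engineer would, in place of code of your own. Each camera call takes 0.05 s, during which the arm holds its last target. There are 200 camera calls.

## Working session

There is one attempt and no reset: what is moved stays moved. The work goes in short steps, Python scripts to look and compute and a shell command to move; the robot and the scene stay as the last step left them, time stands still between calls to the robot, and variables do not carry over. Pictures are saved under pics/ and viewed, at most 10 in all, crops included, and the job is handed in when it is done.

```bash
mkdir -p pics
cat > h.py <<'E'
import numpy as np,cv2
from workcell import env
def cloud(f):
    K=f["intrinsics"];h,w=f["range_z"].shape
    u,v=np.meshgrid(np.arange(w),np.arange(h))
    x=(u-K[0,2])/K[0,0];y=(v-K[1,2])/K[1,1];xd,yd=x.copy(),y.copy()
    for _ in range(10):
        s=1+f["k1"]*(x*x+y*y);x,y=xd/s,yd/s
    z=f["range_z"];P=np.stack([x*z,y*z,z],-1)
    return (P-f["t"])@f["R"],z>0
E
python3 - <<'E'
from h import *
for n in("top","scene"):
    f=env.grab_frame(n);cv2.imwrite(f"pics/{n}0.png",f["image"][:,:,::-1]);np.savez(f"{n}0.npz",**f)
    print(n,-f["R"].T@f["t"],f["R"][2])
o=env.get_obs();print(o["t"],o["position"],o["tool_rot"],o["grip_width"])
E
```

```text
top [0.44105539 0.02135159 1.08526358] [ 0.14738294 -0.01021914 -0.98902671]
scene [0.99653601 0.4863657  0.90954323] [-0.37571039 -0.45894689 -0.80511456]
0.1 [0.2021744  0.56463463 0.22162433] [-5.37364625e-01 -3.09493804e+00  2.67251452e-03] 0.08781322076787372
```

View pics/top0.png

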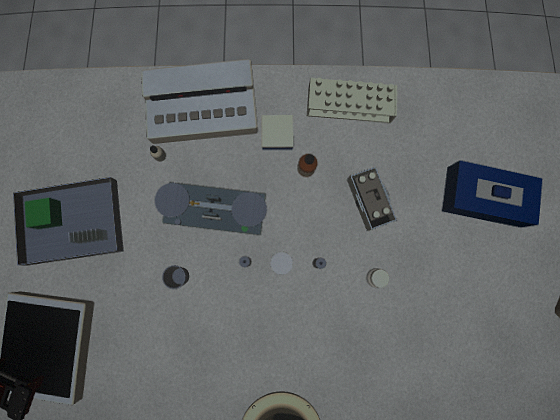

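View pics/scene0.png

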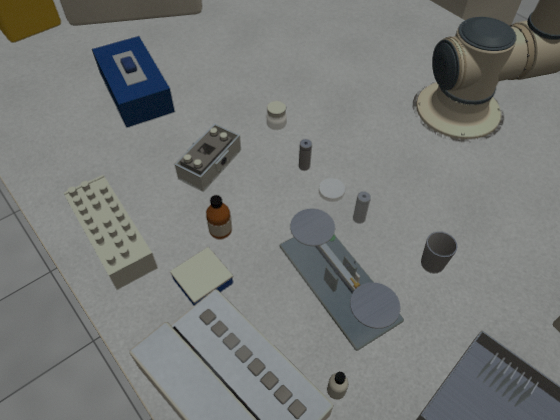

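The top view shows the counterweights at about (245,261) and (320,263), the pans at (171,200) and (248,208), the bucket at (372,198) and the dish at (281,263). In the scene view the pocket shows as a dark square near (207,150).

Run:
```python
from h import *
C=[]
for n in("top","scene"):
    f=dict(np.load(f"{n}0.npz"));P,ok=cloud(f);C.append((f,P,ok))
    Q=P[ok]
    def rep(name,c,r,z0,z1):
        m=(np.hypot(Q[:,0]-c[0],Q[:,1]-c[1])<r)&(Q[:,2]>z0)&(Q[:,2]<z1);q=Q[m]
        if len(q)<5: print(n,name,"few");return
        (x,y),rad=cv2.minEnclosingCircle(q[:,:2].astype(np.float32))
        R=cv2.minAreaRect((q[:,:2]*1000).astype(np.float32))
        print(n,name,len(q),"mean",q.mean(0).round(4),"circ",round(x,4),round(y,4),round(rad,4),"rect",np.round(R[0],1),np.round(R[1],1),round(R[2],1))
    if n=="top":
        px=dict(cwA=(245,260),cwB=(320,262),panL=(171,200),panR=(249,208),buck=(372,198),petri=(281,263))
        W={k:P[v[1],v[0]] for k,v in px.items()};print({k:w.round(3) for k,w in W.items()})
    for k in("cwA","cwB"): rep(k,W[k],.035,.072,.09)
    for k in("panL","panR"): rep(k,W[k],.055,.068,.09)
    rep("buckrim",W["buck"],.1,.045,.054)
    rep("insert",W["buck"],.1,.0545,.059); rep("caps",W["buck"],.1,.063,.075)
    m=(np.hypot(Q[:,0]-W["buck"][0],Q[:,1]-W["buck"][1])<.1)&(Q[:,2]>.04)&(Q[:,2]<.075)
    print("all bucket rect",cv2.minAreaRect((Q[m][:,:2]*1000).astype(np.float32)))
# top-down orthorectified map at z=.056 for bucket from both cams, 0.5mm/px
c=W["buck"];g=np.arange(-.09,.0901,.0005)
Y,X=np.meshgrid(c[1]-g,c[0]-g);out=[]
for f,P,ok in C:
    pts=np.stack([X,Y,np.full_like(X,.056)],-1)@f["R"].T+f["t"];x=pts[...,0]/pts[...,2];y=pts[...,1]/pts[...,2]
    s=1+f["k1"]*(x*x+y*y);K=f["intrinsics"]
    out.append(cv2.remap(f["image"],(x*s*K[0,0]+K[0,2]).astype(np.float32),(y*s*K[1,1]+K[1,2]).astype(np.float32),cv2.INTER_CUBIC)[:,:,::-1])
print("map centre",c);cv2.imwrite("pics/bk.png",np.hstack(out))
```

```text
{'cwA': array([0.448, 0.091, 0.079]), 'cwB': array([ 0.442, -0.096,  0.082]), 'panL': array([0.599, 0.281, 0.077]), 'panR': array([0.578, 0.082, 0.078]), 'buck': array([ 0.613, -0.249,  0.017]), 'petri': array([ 0.44 , -0.   ,  0.014])}
top cwA 100 mean [0.4454 0.0941 0.0798] circ 0.4458 0.0944 0.014 rect [445.2  94.5] [27.6 24.8] 89.0
top cwB 101 mean [ 0.4409 -0.0963  0.0795] circ 0.4408 -0.0968 0.0139 rect [440.9 -96. ] [25.3 27.4] 84.8
top panL 940 mean [0.6003 0.2798 0.0769] circ 0.6008 0.2766 0.0489 rect [600.1 280.9] [87.3 88.1] 45.8
top panR 969 mean [0.5769 0.0833 0.077 ] circ 0.5774 0.0834 0.045 rect [577.   83.7] [87.2 88.1] 44.6
top buckrim 575 mean [ 0.6113 -0.2393  0.0508] circ 0.609 -0.2417 0.083 rect [ 609.5 -243.5] [152.   87.9] 19.4
top insert 476 mean [ 0.6135 -0.2409  0.0563] circ 0.6094 -0.2416 0.0815 rect [ 609.  -242.9] [150.8  67.8] 17.9
top caps 137 mean [ 0.6156 -0.2407  0.067 ] circ 0.6147 -0.2415 0.0586 rect [ 614.6 -241.2] [113.3  44.8] 19.6
all bucket rect ((609.5291748046875, -243.4942626953125), (152.0071258544922, 88.19554901123047), 19.43244361877441
[... 234 characters left out ...]
[0.6024 0.2804 0.0773] circ 0.6021 0.2755 0.0491 rect [601.5 279.8] [89.6 88.6] 33.0
scene panR 1333 mean [0.5779 0.0829 0.0772] circ 0.5762 0.0812 0.0458 rect [577.3  81.4] [89.2 87.6] 46.2
scene buckrim 652 mean [ 0.6152 -0.2316  0.0504] circ 0.6107 -0.2424 0.0847 rect [ 610.3 -243.1] [155.8  85.9] 18.6
scene insert 626 mean [ 0.6154 -0.2402  0.0565] circ 0.6123 -0.24 0.0808 rect [ 611.5 -241.2] [152.8  72.7] 19.4
scene caps 168 mean [ 0.6187 -0.2397  0.0673] circ 0.6148 -0.2436 0.0616 rect [ 614.6 -241.8] [118.1  45.4] 19.6
all bucket rect ((610.0924682617188, -242.06993103027344), (156.27467346191406, 87.75941467285156), 17.88859748840332)
map centre [ 0.61340898 -0.24850337  0.01711577]
```

View pics/bk.png

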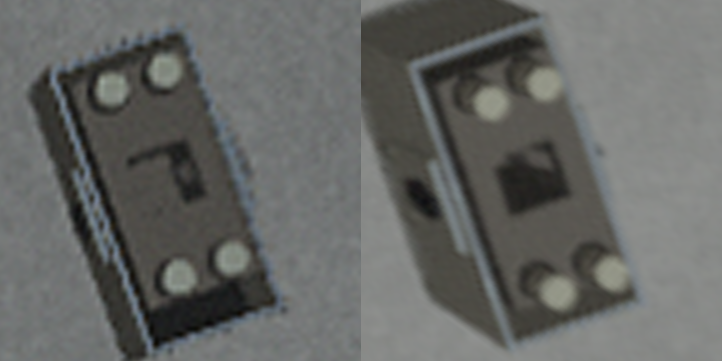

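The insert sits about 5 mm towards +x, with its pocket near (0.615,-0.243) and the bucket yawed about 19°. In the right-hand map the pocket's centre is at (172,178). I'll add a move calculator, then go to counterweight A.

```bash
cat > go.py <<'E'
import sys
from h import *
from scipy.spatial.transform import Rotation as R
x,y,z=map(float,sys.argv[1:4]);th=np.deg2rad(float(sys.argv[4]) if len(sys.argv)>4 else 109)
o=env.get_obs();r=R.from_rotvec(o["tool_rot"]);Y=np.array([np.cos(th),np.sin(th),0]);Z=np.array([0,0,-1.])
T=R.from_matrix(np.stack([np.cross(Y,Z),Y,Z],1));d=np.array([x,y,z])-o["position"]
print("t",o["t"],"pos",o["position"].round(4),"grip",round(o["grip_width"],4),"F",o["contact_force"].round(1))
print("shift now-axes cm",(r.inv().apply(d)*100).round(2),"turn",(r.inv()*T).as_rotvec().round(3),"shift target-axes cm",(T.inv().apply(d)*100).round(2))
E
python3 go.py .446 .094 .15 109
```

```text
t 0.1 pos [0.2022 0.5646 0.2216] grip 0.0878 F [ 0.2  1.  -0.6]
shift now-axes cm [-38.82 -36.08   7.22] turn [-0.002 -0.001 -0.675] shift target-axes cm [ -7.73 -52.44   7.16]
```

```bash
python3 -m jog '{"xyz":[[-3.3,-3,0.3],[-3.3,-3,0.3],[-3.3,-3,0.3],[-3.3,-3,0.3],[-3.3,-3,0.3],[-3.3,-3,0.3],[-3.3,-3,0.3],[-3.3,-3,0.3],[-3.3,-3,0.3],[-3.3,-3,0.3],[-3.3,-3,0.3],[-2.5,-3,0.3]],"angular":[[0,0,0],[0,0,0],[0,0,0],[0,0,0],[0,0,0],[0,0,0],[0,0,0],[0,0,0],[0,0,0],[0,0,0],[0,0,0],[0,0,0]],"hand":[100,100,100,100,100,100,100,100,100,100,100,100]}' 40; python3 go.py .446 .094 .12 109
```

```text
t: 1.3
position: [0.4467, 0.0932, 0.186]
tool_rot: [-0.538, -3.095, 0.0]
contact_force: [0.0, 0.1, 0.0]
grip_width: 0.0877
gripper_force: 0.0
t 1.3 pos [0.4467 0.0932 0.186 ] grip 0.0877 F [0.  0.1 0. ]
shift now-axes cm [0.1  0.06 6.6 ] turn [-0.    -0.001 -0.676] shift target-axes cm [0.04 0.1  6.6 ]
```

```bash
python3 -m jog '{"xyz":[[0,0,1.5],[0,0,1.5],[0,0,1.5],[0,0,1.5],[0,0,1.5],[0,0.1,2],[0,0,2],[0,0,2],[0,0,0.3],[0,0,0],[0,0,0],[0,0,0]],"angular":[[0,0,-0.136],[0,0,-0.135],[0,0,-0.135],[0,0,-0.135],[0,0,-0.135],[0,0,0],[0,0,0],[0,0,0],[0,0,0],[0,0,0],[0,0,0],[0,0,0]],"hand":[100,100,100,100,100,100,100,100,100,0,0,0]}' 40;  python3 -m jog '{"xyz":[[0,0,0],[0,0,0],[0,0,0]],"angular":[[0,0,0],[0,0,0],[0,0,0]],"hand":[0,0,0]}' 40; python3 go.py .601 .280 .18
```

```text
t: 2.5
position: [0.4466, 0.0962, 0.05]
tool_rot: [-0.519, 3.096, -0.0]
contact_force: [-1.0, 0.7, 0.5]
grip_width: 0.0674
gripper_force: 0.0
t: 2.8
position: [0.446, 0.0961, 0.0489]
tool_rot: [-0.519, 3.098, -0.0]
contact_force: [-0.3, -0.4, -0.5]
grip_width: 0.0429
gripper_force: 0.0
t 2.8 pos [0.446  0.0961 0.0489] grip 0.0429 F [-0.3 -0.4 -0.5]
shift now-axes cm [-20.65  12.33 -13.1 ] turn [-0.     0.     0.001] shift target-axes cm [-20.64  12.34 -13.11]
```

```bash
python3 -m jog '{"xyz":[[0,0,0],[0,0,0],[0,0,0],[0,0,0],[0,0,0],[0,0,-1],[0,0,-3],[0,0,-3],[0,0,-3],[0,0,-3]],"angular":[[0,0,0],[0,0,0],[0,0,0],[0,0,0],[0,0,0],[0,0,0],[0,0,0],[0,0,0],[0,0,0],[0,0,0]],"hand":[0,0,0,0,0,0,0,0,0,0]}' 40;  python3 -m jog '{"xyz":[[0,0,0],[0,0,0]],"angular":[[0,0,0],[0,0,0]],"hand":[0,0]}' 40; python3 go.py .601 .280 .148
```

```text
t: 3.8
position: [0.4453, 0.0965, 0.1798]
tool_rot: [0.52, -3.097, -0.001]
contact_force: [0.1, 1.0, -2.7]
grip_width: 0.0266
gripper_force: 39.7
t: 4.0
position: [0.4459, 0.0964, 0.1783]
tool_rot: [-0.52, 3.098, 0.001]
contact_force: [0.1, 0.5, -2.8]
grip_width: 0.0264
gripper_force: 39.7
t 4.0 pos [0.4459 0.0964 0.1783] grip 0.0264 F [ 0.1  0.5 -2.8]
shift now-axes cm [-20.66  12.29   3.04] turn [0.    0.    0.001] shift target-axes cm [-20.65  12.31   3.03]
```

```bash
python3 -m jog '{"xyz":[[-1,0.6,0],[-3,1.8,0],[-3.5,2,0],[-3.5,2,0],[-3.5,2,0],[-3.2,2,0],[-2,1.2,0],[-1,0.7,0],[0,0,1],[0,0,1],[0,0,1],[0,0,0.5]],"angular":[[0,0,0],[0,0,0],[0,0,0],[0,0,0],[0,0,0],[0,0,0],[0,0,0],[0,0,0],[0,0,0],[0,0,0],[0,0,0],[0,0,0]],"hand":[0,0,0,0,0,0,0,0,0,0,0,0]}' 40; python3 go.py .601 .280 .1155
```

```text
t: 5.2
position: [0.6004, 0.2791, 0.1411]
tool_rot: [0.518, -3.095, 0.001]
contact_force: [0.2, -0.2, -2.8]
grip_width: 0.0262
gripper_force: 39.7
t 5.2 pos [0.6004 0.2791 0.1411] grip 0.0262 F [ 0.2 -0.2 -2.8]
shift now-axes cm [-0.09  0.07  2.56] turn [-0.    -0.003 -0.   ] shift target-axes cm [-0.08  0.07  2.56]
```

```bash
python3 -m jog '{"xyz":[[0,0,0.8],[0,0,0.6],[0,0,0.3],[0,0,0.3],[0,0,0.2],[0,0,0.2],[0,0,0],[0,0,0]],"angular":[[0,0,0],[0,0,0],[0,0,0],[0,0,0],[0,0,0],[0,0,0],[0,0,0],[0,0,0]],"hand":[0,0,0,0,0,0,0,0]}' 40; python3 go.py .601 .280 .1155
```

```text
t: 6.0
position: [0.6015, 0.28, 0.1197]
tool_rot: [-0.519, 3.098, 0.0]
contact_force: [0.7, 0.3, -2.8]
grip_width: 0.0264
gripper_force: 39.7
t 6.0 pos [0.6015 0.28   0.1197] grip 0.0264 F [ 0.7  0.3 -2.8]
shift now-axes cm [0.05 0.02 0.42] turn [0.    0.    0.001] shift target-axes cm [0.05 0.02 0.42]
```

```bash
python3 -m jog '{"xyz":[[0,0,0.1],[0,0,0.1],[0,0,0.1],[0,0,0.1],[0,0,0]],"angular":[[0,0,0],[0,0,0],[0,0,0],[0,0,0],[0,0,0]],"hand":[0,0,0,0,0]}' 40; python3 go.py .601 .280 .1155
```

```text
t: 6.5
position: [0.6015, 0.2799, 0.1159]
tool_rot: [-0.519, 3.098, 0.0]
contact_force: [-0.6, -0.5, -1.4]
grip_width: 0.0269
gripper_force: 39.8
t 6.5 pos [0.6015 0.2799 0.1159] grip 0.0269 F [-0.6 -0.5 -1.4]
shift now-axes cm [0.05 0.03 0.04] turn [-0.     0.     0.001] shift target-axes cm [0.05 0.03 0.04]
```

Supported now. I'll release and rise, then take a reading of the move to B.

```bash
python3 -m jog '{"xyz":[[0,0,0.05],[0,0,0],[0,0,0],[0,0,0],[0,0,0],[0,0,0],[0,0,-1],[0,0,-3],[0,0,-3],[0,0,-3]],"angular":[[0,0,0],[0,0,0],[0,0,0],[0,0,0],[0,0,0],[0,0,0],[0,0,0],[0,0,0],[0,0,0],[0,0,0]],"hand":[40,75,75,75,75,75,75,75,75,75]}' 40; python3 go.py .441 -.097 .14
```

```text
t: 7.5
position: [0.6013, 0.2798, 0.2171]
tool_rot: [-0.519, 3.098, 0.0]
contact_force: [0.1, 0.0, -0.0]
grip_width: 0.0657
gripper_force: 0.0
t 7.5 pos [0.6013 0.2798 0.2171] grip 0.0657 F [ 0.1  0.  -0. ]
shift now-axes cm [ 27.45 -30.4    7.7 ] turn [0.    0.    0.001] shift target-axes cm [ 27.43 -30.41   7.71]
```

```bash
python3 -m jog '{"xyz":[[1,-1.2,0],[3,-3.3,0],[3.1,-3.4,0.5],[3.1,-3.4,0.5],[3.1,-3.4,0.5],[3.1,-3.4,0.5],[3.1,-3.4,1],[3.1,-3.4,1],[2.5,-2.8,1.5],[1.5,-1.7,2],[0.8,-1,2],[0,0,2]],"angular":[[0,0,0],[0,0,0],[0,0,0],[0,0,0],[0,0,0],[0,0,0],[0,0,0],[0,0,0],[0,0,0],[0,0,0],[0,0,0],[0,0,0]],"hand":[75,75,75,75,75,75,75,75,75,75,75,75]}' 40; python3 go.py .441 -.097 .048
```

```text
t: 8.7
position: [0.4413, -0.0986, 0.1007]
tool_rot: [-0.515, 3.097, -0.002]
contact_force: [0.2, 0.6, -1.2]
grip_width: 0.0659
gripper_force: 0.0
t 8.7 pos [ 0.4413 -0.0986  0.1007] grip 0.0659 F [ 0.2  0.6 -1.2]
shift now-axes cm [-0.02  0.17  5.27] turn [-0.002  0.001 -0.002] shift target-axes cm [-0.02  0.16  5.27]
```

Run:
```python
from h import *
f=env.grab_frame("scene");P,ok=cloud(f);cv2.imwrite("pics/s1.png",f["image"][150:350,250:450,::-1])
Q=P[ok]
for c in((.601,.28),(.577,.083)):
    m=np.hypot(Q[:,0]-c[0],Q[:,1]-c[1])<.04;q=Q[m];t=q[q[:,2]>.12]
    print(len(q),np.median(q[q[:,2]<.1][:,2]),len(t),t.mean(0) if len(t) else 0)
```

```text
1999 0.06683467247807812 308 [0.60361961 0.28081978 0.14180796]
1593 0.08642677601419381 0 0
```

A is standing on the lowered left pan. Now for B.

```bash
python3 -m jog '{"xyz":[[0,0.2,2],[0,0,2],[0,0,1.2],[0,0,0],[0,0,0],[0,0,0],[0,0,0],[0,0,0],[0,0,0],[0,0,0],[0,0,0]],"angular":[[0,0,0],[0,0,0],[0,0,0],[0,0,0],[0,0,0],[0,0,0],[0,0,0],[0,0,0],[0,0,0],[0,0,0],[0,0,0]],"hand":[75,75,75,10,0,0,0,0,0,0,0]}' 40;  python3 -m jog '{"xyz":[[0,0,-1],[0,0,-3],[0,0,-3],[0,0,-3],[0,0,-3],[0,0,0],[0,0,0]],"angular":[[0,0,0],[0,0,0],[0,0,0],[0,0,0],[0,0,0],[0,0,0],[0,0,0]],"hand":[0,0,0,0,0,0,0]}' 40; python3 go.py .577 .083 .175
```

```text
t: 9.85
position: [0.4415, -0.0955, 0.049]
tool_rot: [-0.519, 3.097, -0.002]
contact_force: [0.2, -3.4, 4.8]
grip_width: 0.0267
gripper_force: 39.7
t: 10.55
position: [0.4406, -0.0946, 0.1771]
tool_rot: [0.52, -3.097, -0.002]
contact_force: [0.0, 0.4, -5.1]
grip_width: 0.0266
gripper_force: 39.7
t 10.55 pos [ 0.4406 -0.0946  0.1771] grip 0.0266 F [ 0.   0.4 -5.1]
shift now-axes cm [-18.69  12.34   0.21] turn [ 0.001 -0.001  0.001] shift target-axes cm [-18.67  12.35   0.21]
```

```bash
python3 -m jog '{"xyz":[[-1,0.6,0],[-3,2,0],[-3.3,2.2,0],[-3.3,2.2,0],[-3.3,2.2,0],[-2.8,1.8,0],[-1.4,1,0],[-0.6,0.3,0.7],[0,0,1],[0,0,0.8],[0,0,0.6]],"angular":[[0,0,0],[0,0,0],[0,0,0],[0,0,0],[0,0,0],[0,0,0],[0,0,0],[0,0,0],[0,0,0],[0,0,0],[0,0,0]],"hand":[0,0,0,0,0,0,0,0,0,0,0]}' 40;  python3 -m jog '{"xyz":[[0,0,0.3],[0,0,0.2],[0,0,0.2],[0,0,0.1],[0,0,0]],"angular":[[0,0,0],[0,0,0],[0,0,0],[0,0,0],[0,0,0]],"hand":[0,0,0,0,0]}' 40; python3 go.py .577 .083 .1355
```

```text
t: 11.65
position: [0.5766, 0.0814, 0.1452]
tool_rot: [0.517, -3.096, 0.0]
contact_force: [-0.2, -0.1, -2.6]
grip_width: 0.0265
gripper_force: 39.7
t: 12.15
position: [0.5776, 0.0822, 0.1393]
tool_rot: [-0.519, 3.098, -0.0]
contact_force: [0.2, 0.2, -3.6]
grip_width: 0.0265
gripper_force: 39.7
t 12.15 pos [0.5776 0.0822 0.1393] grip 0.0265 F [ 0.2  0.2 -3.6]
shift now-axes cm [0.03 0.09 0.38] turn [-0.  0.  0.] shift target-axes cm [0.03 0.09 0.38]
```

```bash
python3 -m jog '{"xyz":[[0,0,0.1],[0,0,0.1],[0,0,0.1],[0,0,0.1],[0,0,0.1],[0,0,0],[0,0,0]],"angular":[[0,0,0],[0,0,0],[0,0,0],[0,0,0],[0,0,0],[0,0,0],[0,0,0]],"hand":[0,0,0,0,0,0,0]}' 40; python3 go.py .577 .083 .1355
```

```text
t: 12.85
position: [0.5777, 0.0822, 0.1344]
tool_rot: [-0.519, 3.098, -0.0]
contact_force: [-0.4, -0.9, -1.4]
grip_width: 0.0264
gripper_force: 39.7
t 12.85 pos [0.5777 0.0822 0.1344] grip 0.0264 F [-0.4 -0.9 -1.4]
shift now-axes cm [ 0.04  0.09 -0.11] turn [-0.  0.  0.] shift target-axes cm [ 0.04  0.09 -0.11]
```

Contact. Release, wait for the beam to swing, and look.

```bash
python3 -m jog '{"xyz":[[0,0,0],[0,0,0],[0,0,0],[0,0,0],[0,0,0],[0,0,-0.5],[0,0,-2],[0,0,-3],[0,0,-3],[0,0,0],[0,0,0],[0,0,0]],"angular":[[0,0,0],[0,0,0],[0,0,0],[0,0,0],[0,0,0],[0,0,0],[0,0,0],[0,0,0],[0,0,0],[0,0,0],[0,0,0],[0,0,0]],"hand":[60,75,75,75,75,75,75,75,75,75,75,75]}' 40 >/dev/null;  python3 -m jog '{"xyz":[[0,0,0],[0,0,0],[0,0,0],[0,0,0],[0,0,0],[0,0,0],[0,0,0],[0,0,0],[0,0,0],[0,0,0]],"angular":[[0,0,0],[0,0,0],[0,0,0],[0,0,0],[0,0,0],[0,0,0],[0,0,0],[0,0,0],[0,0,0],[0,0,0]],"hand":[75,75,75,75,75,75,75,75,75,75]}' 40
python3 - <<'E'
from h import *
f=env.grab_frame("scene");P,ok=cloud(f);cv2.imwrite("pics/s2.png",f["image"][:,:,::-1])
Q=P[ok]
for c in((.601,.28),(.577,.083)):
    m=np.hypot(Q[:,0]-c[0],Q[:,1]-c[1])<.04;q=Q[m];q=q[q[:,2]<.2];t=q[(q[:,2]>.12)&(q[:,2]<.175)]
    print(len(q),np.median(q[q[:,2]<.1][:,2]),len(t),t.mean(0) if len(t) else 0,np.percentile(t[:,2],90))
E
python3 go.py .577 .083 .115
```

```text
t: 15.05
position: [0.5776, 0.0823, 0.2191]
tool_rot: [-0.519, 3.098, -0.0]
contact_force: [0.0, -1.2, -0.3]
grip_width: 0.0658
gripper_force: 0.0
2257 0.0863976634184328 413 [0.60493112 0.28140931 0.15453752] 0.16820018036958506
1577 0.06675788008275152 253 [0.57929473 0.08535665 0.14063733] 0.14840424599137064
t 15.1 pos [0.5776 0.0823 0.2192] grip 0.0657 F [-0.4 -0.2  0.3]
shift now-axes cm [ 0.03  0.08 10.42] turn [-0.     0.     0.001] shift target-axes cm [ 0.03  0.08 10.42]
```

View pics/s2.png

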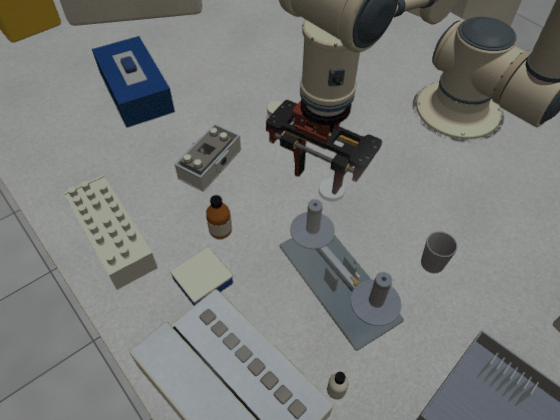

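The right pan is down (66.8 mm against 86.4 mm), so B is the heavier. Both stand upright, at (314,215) and (380,290). Now I'll pick up B.

```bash
python3 -m jog '{"xyz":[[0,0.1,2],[0,0,3],[0,0,3],[0,0,1.7],[0,0,0.5],[0,0,0],[0,0,0],[0,0,0],[0,0,0],[0,0,0],[0,0,0],[0,0,0]],"angular":[[0,0,0],[0,0,0],[0,0,0],[0,0,0],[0,0,0],[0,0,0],[0,0,0],[0,0,0],[0,0,0],[0,0,0],[0,0,0],[0,0,0]],"hand":[75,75,75,75,75,40,20,0,0,0,0,0]}' 45;  python3 -m jog '{"xyz":[[0,0,-0.5],[0,0,-1],[0,0,-2],[0,0,-3],[0,0,-1],[0,0,0],[0,0,0]],"angular":[[0,0,0],[0,0,0],[0,0,0],[0,0,0],[0,0,0],[0,0,0],[0,0,0]],"hand":[0,0,0,0,0,0,0]}' 45; python3 go.py .6148 -.2425 .17
```

```text
t: 16.3
position: [0.5776, 0.0831, 0.1178]
tool_rot: [-0.519, 3.097, -0.001]
contact_force: [0.7, -0.6, 2.0]
grip_width: 0.0267
gripper_force: 44.8
t: 17.0
position: [0.5769, 0.0833, 0.1909]
tool_rot: [0.519, -3.097, -0.0]
contact_force: [-0.3, 0.1, -4.4]
grip_width: 0.0263
gripper_force: 44.8
t 17.0 pos [0.5769 0.0833 0.1909] grip 0.0263 F [-0.3  0.1 -4.4]
shift now-axes cm [  7.05 -32.04   2.08] turn [ 0.    -0.001  0.001] shift target-axes cm [  7.03 -32.04   2.09]
```

```bash
python3 -m jog '{"xyz":[[0.3,-1.2,0],[0.7,-3,0],[0.8,-3.6,0],[0.8,-3.8,0],[0.8,-3.8,0],[0.8,-3.8,0],[0.8,-3.8,0],[0.8,-3.6,0],[0.7,-3,1],[0.4,-1.7,1.5],[0.1,-0.7,1.5],[0,0,0]],"angular":[[0,0,0],[0,0,0],[0,0,0],[0,0,0],[0,0,0],[0,0,0],[0,0,0],[0,0,0],[0,0,0],[0,0,0],[0,0,0],[0,0,0]],"hand":[0,0,0,0,0,0,0,0,0,0,0,0]}' 45; python3 -m jog '{"xyz":[[0,0,1.5],[0,0,1],[0,0,0],[0,0,0]],"angular":[[0,0,0],[0,0,0],[0,0,0],[0,0,0]],"hand":[0,0,0,0]}' 45; python3 go.py .6148 -.2425 .12
python3 - <<'E'
from h import *
out=[]
for n in("scene","top"):
    f=env.grab_frame(n);o=env.get_obs()
    c=np.array([.6148,-.2425]);g=np.arange(-.06,.0601,.0004)
    Y,X=np.meshgrid(c[1]-g,c[0]-g)
    pts=np.stack([X,Y,np.full_like(X,.056)],-1)@f["R"].T+f["t"];x=pts[...,0]/pts[...,2];y=pts[...,1]/pts[...,2]
    s=1+f["k1"]*(x*x+y*y);K=f["intrinsics"]
    out.append(cv2.remap(f["image"],(x*s*K[0,0]+K[0,2]).astype(np.float32),(y*s*K[1,1]+K[1,2]).astype(np.float32),cv2.INTER_CUBIC)[:,:,::-1])
    P,ok=cloud(f);Q=P[ok];d=Q[:,:2]-c
    m=(np.hypot(*d.T)<.02)&(Q[:,2]>.08)&(Q[:,2]<.095);print(n,m.sum(),Q[m].mean(0) if m.any() else 0)
cv2.imwrite("pics/bk2.png",np.hstack(out))
E
```

```text
t: 18.2
position: [0.6137, -0.2417, 0.1467]
tool_rot: [0.517, -3.092, -0.007]
contact_force: [-0.7, 0.9, -3.2]
grip_width: 0.0261
gripper_force: 44.8
t: 18.6
position: [0.6155, -0.2411, 0.1271]
tool_rot: [0.521, -3.098, -0.0]
contact_force: [-0.4, -0.1, -3.1]
grip_width: 0.026
gripper_force: 44.8
t 18.6 pos [ 0.6155 -0.2411  0.1271] grip 0.026 F [-0.4 -0.1 -3.1]
shift now-axes cm [ 0.11 -0.11  0.71] turn [ 0.    -0.     0.002] shift target-axes cm [ 0.11 -0.11  0.71]
scene 56 [ 0.61822598 -0.23243559  0.08782142]
top 1 [ 0.61473747 -0.2283502   0.08869218]
```

View pics/bk2.png

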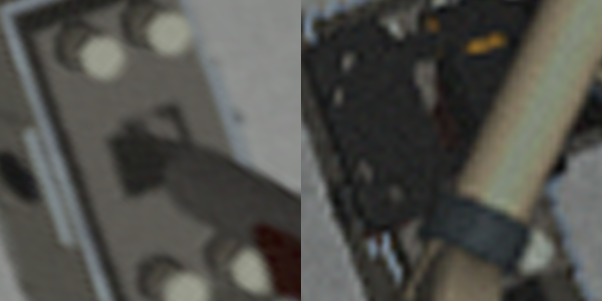

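In the scene map the pocket's centre is at about (151,149), within about 1 mm of the TCP once the camera offset is allowed for. I'll feel downwards from here.

```bash
python3 -m jog '{"xyz":[[0,0,0.8],[0,0,0.6],[0,0,0.3],[0,0,0.15],[0,0,0.15],[0,0,0.1],[0,0,0],[0,0,0]],"angular":[[0,0,0],[0,0,0],[0,0,0],[0,0,0],[0,0,0],[0,0,0],[0,0,0],[0,0,0]],"hand":[0,0,0,0,0,0,0,0]}' 45; python3 go.py .6155 -.2411 .104
```

```text
t: 19.5
position: [0.6155, -0.2421, 0.1066]
tool_rot: [-0.519, 3.098, -0.001]
contact_force: [0.1, -0.4, -2.8]
grip_width: 0.0265
gripper_force: 44.8
t 19.5 pos [ 0.6155 -0.2421  0.1066] grip 0.0265 F [ 0.1 -0.4 -2.8]
shift now-axes cm [-0.03  0.1   0.26] turn [-0.     0.     0.001] shift target-axes cm [-0.03  0.1   0.26]
```

```bash
for i in 1; do python3 -m jog '{"xyz":[[0,0,0.1],[0,0,0.05],[0,0,0.05],[0,0,0]],"angular":[[0,0,0],[0,0,0],[0,0,0],[0,0,0]],"hand":[0,0,0,0]}' 45; done; python3 go.py .6155 -.2411 .104
```

```text
t: 19.9
position: [0.6156, -0.242, 0.104]
tool_rot: [-0.52, 3.098, 0.0]
contact_force: [0.1, 0.7, -3.1]
grip_width: 0.0264
gripper_force: 44.8
t 19.9 pos [ 0.6156 -0.242   0.104 ] grip 0.0264 F [ 0.1  0.7 -3.1]
shift now-axes cm [-0.02  0.08 -0.  ] turn [0.    0.    0.001] shift target-axes cm [-0.02  0.08 -0.  ]
```

```bash
python3 -m jog '{"xyz":[[0,0,0.1],[0,0,0.1],[0,0,0.05],[0,0,0]],"angular":[[0,0,0],[0,0,0],[0,0,0],[0,0,0]],"hand":[0,0,0,0]}' 45; python3 go.py .6155 -.2411 .100
```

```text
t: 20.3
position: [0.6155, -0.242, 0.1015]
tool_rot: [-0.52, 3.098, 0.0]
contact_force: [1.8, 1.0, -3.5]
grip_width: 0.0266
gripper_force: 44.8
t 20.3 pos [ 0.6155 -0.242   0.1015] grip 0.0266 F [ 1.8  1.  -3.5]
shift now-axes cm [-0.03  0.08  0.15] turn [0.    0.    0.001] shift target-axes cm [-0.03  0.08  0.15]
```

```bash
python3 -m jog '{"xyz":[[-0.05,0,0],[0,0,0.1],[0,0,0.1],[0,0,0.1],[0,0,0]],"angular":[[0,0,0],[0,0,0],[0,0,0],[0,0,0],[0,0,0]],"hand":[0,0,0,0,0]}' 45; python3 go.py .6155 -.2411 .069
```

```text
t: 20.8
position: [0.6158, -0.2419, 0.0983]
tool_rot: [0.519, -3.098, -0.0]
contact_force: [0.4, -0.7, -3.9]
grip_width: 0.0264
gripper_force: 44.8
t 20.8 pos [ 0.6158 -0.2419  0.0983] grip 0.0264 F [ 0.4 -0.7 -3.9]
shift now-axes cm [-0.    0.08  2.93] turn [ 0.    -0.     0.001] shift target-axes cm [0.   0.08 2.93]
```

The foot is about 8 mm inside the pocket with no side load. I'll press on against the springs.

```bash
python3 -m jog '{"xyz":[[0,0,0.1],[0,0,0.1],[0,0,0.1],[0,0,0.1],[0,0,0.1],[0,0,0]],"angular":[[0,0,0],[0,0,0],[0,0,0],[0,0,0],[0,0,0],[0,0,0]],"hand":[0,0,0,0,0,0]}' 45; python3 go.py .6155 -.2411 .069
```

```text
t: 21.4
position: [0.6158, -0.2419, 0.0934]
tool_rot: [0.519, -3.098, -0.0]
contact_force: [1.9, 0.4, -4.6]
grip_width: 0.0262
gripper_force: 44.8
t 21.4 pos [ 0.6158 -0.2419  0.0934] grip 0.0262 F [ 1.9  0.4 -4.6]
shift now-axes cm [0.01 0.08 2.44] turn [ 0.    -0.     0.001] shift target-axes cm [0.01 0.08 2.44]
```

```bash
python3 -m jog '{"xyz":[[-0.05,0,0.1],[0,0,0.1],[0,0,0.1],[0,0,0.1],[0,0,0]],"angular":[[0,0,0],[0,0,0],[0,0,0],[0,0,0],[0,0,0]],"hand":[0,0,0,0,0]}' 45; python3 go.py .6155 -.2411 .069
python3 - <<'E'
from h import *
f=env.grab_frame("scene");cv2.imwrite("pics/s3.png",cv2.resize(f["image"][90:210,140:300,::-1],None,fx=4,fy=4,interpolation=cv2.INTER_CUBIC))
E
```

```text
t: 21.9
position: [0.6166, -0.2419, 0.0904]
tool_rot: [-0.519, 3.097, -0.001]
contact_force: [-0.5, 0.1, 1.6]
grip_width: 0.0267
gripper_force: 44.8
t 21.9 pos [ 0.6166 -0.2419  0.0904] grip 0.0267 F [-0.5  0.1  1.6]
shift now-axes cm [0.08 0.11 2.14] turn [-0.001  0.001  0.001] shift target-axes cm [0.08 0.11 2.14]
```

View pics/s3.png

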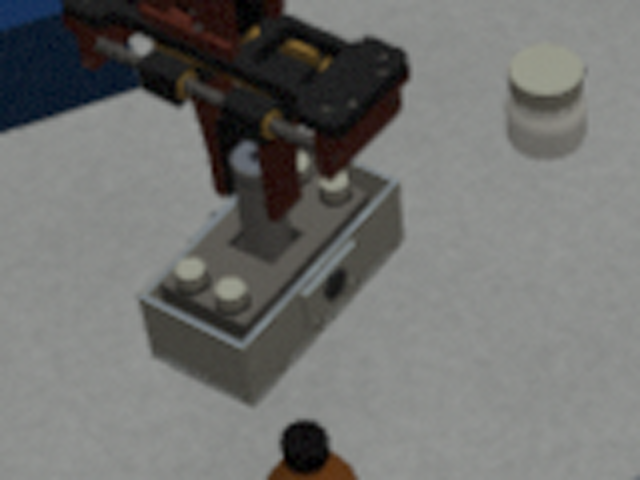

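The counterweight stands in the pocket mouth at about (265,240), and the springs now resist. I'll keep pressing.

```bash
python3 -m jog '{"xyz":[[0,0,0.15],[0,0,0.15],[0,0,0.15],[0,0,0.15],[0,0,0]],"angular":[[0,0,0],[0,0,0],[0,0,0],[0,0,0],[0,0,0]],"hand":[0,0,0,0,0]}' 50; python3 go.py .6155 -.2411 .069
```

```text
t: 22.45
position: [0.6162, -0.2417, 0.0829]
tool_rot: [0.519, -3.098, -0.001]
contact_force: [0.3, -0.5, -1.5]
grip_width: 0.0264
gripper_force: 49.8
t 22.45 pos [ 0.6162 -0.2417  0.0829] grip 0.0264 F [ 0.3 -0.5 -1.5]
shift now-axes cm [0.05 0.08 1.39] turn [ 0.    -0.001  0.001] shift target-axes cm [0.05 0.08 1.39]
```

```bash
python3 -m jog '{"xyz":[[0,0,0.15],[0,0,0.15],[0,0,0.15],[0,0,0.15],[0,0,0.15],[0,0,0.15],[0,0,0]],"angular":[[0,0,0],[0,0,0],[0,0,0],[0,0,0],[0,0,0],[0,0,0],[0,0,0]],"hand":[0,0,0,0,0,0,0]}' 50; python3 go.py .6155 -.2411 .069
```

```text
t: 23.15
position: [0.6163, -0.2417, 0.0743]
tool_rot: [0.519, -3.098, -0.0]
contact_force: [1.6, 0.3, -1.1]
grip_width: 0.0266
gripper_force: 49.8
t 23.15 pos [ 0.6163 -0.2417  0.0743] grip 0.0266 F [ 1.6  0.3 -1.1]
shift now-axes cm [0.06 0.08 0.53] turn [ 0.    -0.     0.001] shift target-axes cm [0.06 0.08 0.53]
```

```bash
python3 -m jog '{"xyz":[[0,0,0.1],[0,0,0.1],[0,0,0.1],[0,0,0]],"angular":[[0,0,0],[0,0,0],[0,0,0],[0,0,0]],"hand":[0,0,0,0]}' 50; python3 -m jog '{"xyz":[[0,0,0.1],[0,0,0]],"angular":[[0,0,0],[0,0,0]],"hand":[0,0]}' 50
```

```text
t: 23.55
position: [0.6164, -0.2417, 0.0714]
tool_rot: [0.519, -3.098, -0.0]
contact_force: [1.3, -0.2, -0.1]
grip_width: 0.0259
gripper_force: 49.8
t: 23.75
position: [0.6164, -0.2418, 0.0705]
tool_rot: [0.519, -3.098, -0.0]
contact_force: [0.5, -0.4, -0.5]
grip_width: 0.0264
gripper_force: 49.8
```

```bash
python3 -m jog '{"xyz":[[0,0,0.1],[0,0,0]],"angular":[[0,0,0],[0,0,0]],"hand":[0,0]}' 50; python3 -m jog '{"xyz":[[0,0,0.1],[0,0,0]],"angular":[[0,0,0],[0,0,0]],"hand":[0,0]}' 50
```

```text
t: 23.95
position: [0.6164, -0.2417, 0.0695]
tool_rot: [0.519, -3.098, -0.0]
contact_force: [0.9, -0.7, 0.3]
grip_width: 0.0262
gripper_force: 49.8
t: 24.15
position: [0.6164, -0.2418, 0.0686]
tool_rot: [-0.519, 3.098, -0.0]
contact_force: [0.7, -1.4, 1.3]
grip_width: 0.0264
gripper_force: 49.8
```

```bash
python3 -m jog '{"xyz":[[0,0,0.1],[0,0,0]],"angular":[[0,0,0],[0,0,0]],"hand":[0,0]}' 50; python3 -m jog '{"xyz":[[0,0,0.1],[0,0,0]],"angular":[[0,0,0],[0,0,0]],"hand":[0,0]}' 50
```

```text
t: 24.35
position: [0.6165, -0.2418, 0.0683]
tool_rot: [-0.519, 3.098, -0.001]
contact_force: [-0.5, 0.3, 2.6]
grip_width: 0.0263
gripper_force: 49.8
t: 24.55
position: [0.6166, -0.2418, 0.0679]
tool_rot: [-0.519, 3.097, -0.001]
contact_force: [-0.7, 0.5, 6.6]
grip_width: 0.0261
gripper_force: 49.8
```

```bash
python3 -m jog '{"xyz":[[0,0,0.07],[0,0,0]],"angular":[[0,0,0],[0,0,0]],"hand":[0,0]}' 50
```

```text
t: 24.75
position: [0.6167, -0.2418, 0.0676]
tool_rot: [-0.519, 3.097, -0.001]
contact_force: [-1.3, 1.0, 7.4]
grip_width: 0.026
gripper_force: 49.8
```

```bash
python3 -m jog '{"xyz":[[0,0,-0.05],[0,0,0],[0,0,0],[0,0,0],[0,0,0],[0,0,-1],[0,0,-3],[0,0,-3],[0,0,-3],[0,0,-3]],"angular":[[0,0,0],[0,0,0],[0,0,0],[0,0,0],[0,0,0],[0,0,0],[0,0,0],[0,0,0],[0,0,0],[0,0,0]],"hand":[40,55,55,55,55,55,55,55,55,55]}' 45
python3 -m jog '{"xyz":[[2,0,0],[4,0,0],[4,0,0],[4,0,0],[0,0,0]],"angular":[[0,0,0],[0,0,0],[0,0,0],[0,0,0],[0,0,0]],"hand":[55,55,55,55,55]}' 45
python3 - <<'E'
from h import *
for n in("scene","top"):
    f=env.grab_frame(n);P,ok=cloud(f);Q=P[ok];cv2.imwrite(f"pics/{n}9.png",f["image"][:,:,::-1])
    for c,lo,hi in(((.616,-.242),.09,.11),((.616,-.242),.0545,.058),((.601,.28),.13,.16)):
        q=Q[np.hypot(*(Q[:,:2]-c).T)<.04];t=q[(q[:,2]>lo)&(q[:,2]<hi)]
        print(n,len(t),np.median(t,0).round(4),np.percentile(t[:,2],[10,50,75,90]).round(4))
E
```

```text
t: 25.75
position: [0.6163, -0.2417, 0.1987]
tool_rot: [-0.519, 3.098, -0.001]
contact_force: [1.2, 1.2, 0.5]
grip_width: 0.0484
gripper_force: 0.0
t: 26.25
position: [0.4809, -0.2889, 0.1979]
tool_rot: [0.514, -3.099, 0.003]
contact_force: [0.1, -0.7, 0.7]
grip_width: 0.0484
gripper_force: 0.0
scene 117 [ 0.615  -0.239   0.0972] [0.0918 0.0972 0.0986 0.0995]
scene 276 [ 0.6246 -0.233   0.0562] [0.0549 0.0562 0.057  0.0575]
scene 264 [0.6033 0.2805 0.1465] [0.1361 0.1465 0.1477 0.1485]
top 91 [ 0.6133 -0.2419  0.0964] [0.0939 0.0964 0.0979 0.0991]
top 273 [ 0.6099 -0.2368  0.0558] [0.0548 0.0558 0.0568 0.0576]
top 113 [0.5981 0.2781 0.1464] [0.1398 0.1464 0.1477 0.1488]
```

View pics/scene9.png

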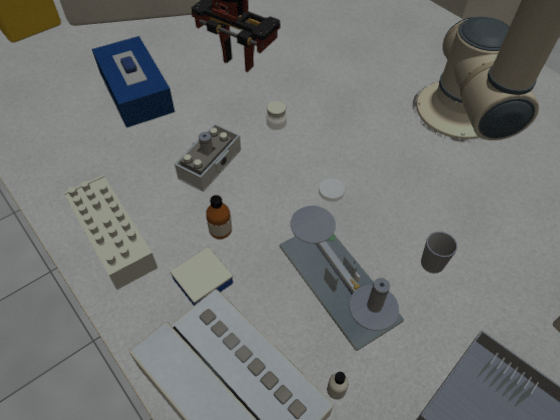

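The heavier weight's top is about 97 mm up (98 mm when home). The lighter one stands on the lowered left pan at (380,293), and everything else is in place. Handing in.

```bash
python3 -c "
from workcell import env
print(env.hand_in())"
```

```text
the job is handed in; nothing more can be done
None
```

The balance dropped on the right, so the counterweight that started at about (0.44, -0.10) was the heavier. It is pressed home in the bucket's pocket, the lighter one stands on the left pan, and I handed the job in at about 26 s; no verdict came back.

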